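Open the canister vent and hold the pump's priming dial on the third click

ROBOT

A 6-joint arm with a two-finger parallel gripper is mounted at the origin on the work surface. World frame = base frame: x ahead of the robot, y to its left, z up, the work surface at z = 0. Lengths are in m, angles in rad, forces in N, time in s.
With the tool pointing down it reaches from about 0.325 to 0.775 m from the base axis. Payload 5.5 kg.
Tool frame: the origin (TCP) lies between the finger pads, 19 mm behind the fingertips; this is the grasp point; z points along the fingers, y is the line along which they close (so a half turn about z gives the same grasp; the last joint's range is limited). The gripper opens to 85 mm and grips with 20 to 120 N. Pads are 22 mm wide; open, the fingers measure 114 mm over their backs; the gripper's body (76 mm by 85 mm) begins 54 mm behind the grasp point. The pads swing forward as they close: fully open they stand 13 mm farther back than shut.
Start: joints at [1.082, 0.091, 1.231, -0, 1.82, -0.057], TCP at [0.251, 0.545, 0.25] pointing down, gripper open.
Joint ranges: [-2.87, 2.87], [-0.86, 2.18], [0.17, 2.46], [-1.51, 4.65], [0.06, 2.69], [-2.65, 2.65]. Speed limits (rad/s): [2.57, 2.57, 3.01, 3.14, 3.14, 3.14].

INTERFACE

Orientations are given as a unit quaternion [w, x, y, z].
In Python, from cell import env, eyes gives the robot as it stands.
- The arm moves only by the tool drive_tool, never from a script. Its argument "increments" is one flat list of numbers, 5 for each row, row after row: the opening, from 0 (shut) to 1 (fully open), then the shift along the tool's x, y, z in cm, then the turn about the tool's z in rad. A call has 1 to 5 rows; each row shifts and turns the commanded pose from where the row before left it, along the tool's axes as they then stand; what a row does not reach is not made up. A row lasts 1/10 s, in which the tool goes at most 50 mm and 8.59 degrees, less where a joint would pass 70% of its speed; a pose out of reach is approached as far as the arm can. A call is refused whole if a number of a shift passes 5 or a number of a turn 0.15, either way. A call with a gripper value outside its range is refused whole. The fingers move at their own pace and stop on an object; the grip force is fixed at half the most. Time passes only in rows, so rows that do not move let the fingers close. It gives the time, the measured TCP pose, the force, the opening and the grip force at its end, in the units of the state.
- env.state(): the state, without advancing time (a new reading comes with each control period).
- eyes.snapshot(name): name is "side" or "top" or "wrist"; returns (picture, depth): 400x640x3 uint8, blue, green, red; 400x640 float32, m along the optical axis (not along the pixel's ray), 0 where there is no reading.
- eyes.camera_model(name): a dict with "vfov" (degrees; the focal length in pixels is half the picture's height over the tangent of half this angle, whatever the lens; pixels are square), "cx", "cy" (the principal point, pixels), "view" (4x4, takes a point from world to camera coordinates); the wrist camera has in their place "hand_eye" (4x4, takes a point from camera to tool coordinates, whose origin is the TCP and whose axes are the flange's). Camera axes: x right, y down, z forward; pixel columns grow to the right and rows downward; lengths in m; the calibration is good to about 2 mm. A picture is of the moment at which its call begins: read the wrist's pose just before it. camera_model takes no time and is no camera call.
- env.finish_job(): hands the job in; it is judged then, once.
The state is a dict: "clock": time; "joints": joint angles; "joint_velocities": joint speeds; "effort": joint torques, N m; "tool_pos": TCP position; "tool_rot": TCP orientation; "ft_force": force on the tool from outside, world axes, zero at the start; "ft_torque": the same for the moment, N m; "gripper_width": finger opening in m; "grip_force": force on a finger pad.
Only numpy, scipy, OpenCV 4.12 (cv2) and the standard library are available. Lean on these libraries where they do the work, as an engineer would, in place of code of your own. Each camera call takes 0.05 s, during which the arm holds its last target. There are 200 camera calls.

TASK

Prime the detergent pump: first open the canister's vent by turning its captive screw cap counter-clockwise as far as it goes. Then turn the pump's spring-return dial clockwise by its grip bar, past the first two clicks to the third one (the longest mark), and finish the program with the fingers still on the bar, holding the dial there against its spring. Leave the cap open, and do not knock the bottle, cup and peg tub about.

Things in the scene. Friction and masses are not known exactly. Their poses are not given: they have to be found in the camera images.
- canister: White plastic detergent canister, 190 (x) x 110 (y) x 150 mm high, fixed on the table in a shallow grey tray, standing left or right of the middle, turned up to 0.4 rad either way. Origin at the centre of its underside, z up; the cap stands at x = -50, y = 0 of its frame (the end nearer the robot), and behind it at x = 15 to 85 an arched carrying handle rises 33 above the top.
- cap_grip (a point): Point on the axis of the vent cap, 182 mm above the table: a ribbed round grey cap, 44 in diameter and 24 high, its underside 162 and its top 186 above the table, the canister's top 12 below its underside. It is 4 below the cap's top, the height for the TCP when gripping the rim from above. The point turns with the cap.
- vent_cap (a joint): Turn of the vent cap, rad: 0 = screwed shut, grows counter-clockwise seen from above, stop at 2.3 = fully open. It starts between 0 and 0.4, so one grasp is usually not enough: let go, turn back, regrasp. It is captive and does not rise or come off; friction about 0.12 N m, and it stays where it is left.
- pump: White dosing pump, a box 160 (x) x 140 (y) x 70 mm high, fixed, on the other side from the canister, turned up to 0.4 rad. Origin at the centre of its underside, z up; the dial stands in the centre of its top. Round it are four flat black radial marks of growing length: the shortest, at -x, is rest; then, each 0.4 rad clockwise from above, clicks one, two and three (longest, 26).
- dial_bar: Grip bar of the dial, grey, 44 long (x) x 14 wide (y) x 36 mm high, standing on the dial's disc (48 in diameter). Origin on the dial's axis at the bar's underside, 81 above the table, so the bar's top is at 117; z up. Its -x end, with a black line on top, is the pointer. It turns with the dial, and at rest its axes are those of the pump.
- dial_grip (a point): Point on the dial's axis inside the grip bar, 103 mm above the table, 22 above the bar's underside: the height for the TCP when gripping the bar from above across its 14 mm width.
- dial (a joint): Turn of the dial, rad, clockwise seen from above: 0 = rest (start), clicks (detents) at 0.4, 0.8 and 1.2, end stop at 1.75. A spring returns it all the way to 0 from anywhere when let go; the return torque grows from 0.05 N m at 0 to about 0.15 N m at 1.2, and each click adds or takes up to 0.045 N m.
- stain_bottle: Bystander: round white bottle, 64 mm in diameter, 170 mm high, loose, beyond the middle of the work. Origin at the centre of its underside.
- cup: Bystander: clear plastic measuring cup, 76 mm wide at the rim, 75 mm high, loose, out to one side. Origin at the centre of its underside.
- peg_tub: Bystander: open white tub of clothes pegs, 140 x 100 x 60 mm high, loose, out to the other side. Origin at the centre of its underside.
Not all that is in view belongs to the job. Leave any yellow look-alike of the canister alone.

How it is judged:
On the way, in this order (a step that is already met when the one before it is completed fails the run):
1. the vent cap is turned counter-clockwise to its stop (value of joint vent_cap above 2.05 rad), for 0.2 s.
2. the dial is held by the fingers on its third click (value of joint dial between 1.07 and 1.33 rad and contact force between the fingers and dial_bar above 1 N and value of joint vent_cap above 2.05 rad), for 0.8 s.
At the end, for the whole second after the job is handed in: The dial is still, between 1.07 and 1.33 rad (third click, 1.2), held by the fingers pressing on its bar with more than 1 N; the vent cap is open beyond 2.05 rad (stop at 2.3); the bottle, cup and tub stand upright within 30 mm of their starts (all of step 2 and velocity of joint dial between -0.1 and 0.1 rad/s and distance of each of stain_bottle, cup, peg_tub from where it was at the start of the episode below 0.03 m and angle between each of stain_bottle, cup, peg_tub's own z axis and vertical below 0.2 rad); the arm keeps its last pose, push and grip.
It fails at once if the dial is turned (beyond 0.3 rad) while the vent is not open (cap below 2.05 rad) (value of joint dial above 0.3 rad and not (value of joint vent_cap above 2.05 rad)).
It fails at once if a bystander is shoved more than 30 mm or tipped over (distance of any of stain_bottle, cup, peg_tub from where it was at the start of the episode above 0.03 m or angle between any of stain_bottle, cup, peg_tub's own z axis and vertical above 0.2 rad).
It also fails if it takes over 59 s, if anything falls off the work surface, if the arm or the gripper's body presses on something with over 40 N, if the wrist force passes 120 N, or if a joint passes its speed limit or range.

## Working session

There is one attempt and no reset: what is moved stays moved. The work goes in short steps, Python scripts to look and compute and a tool call to move; the robot and the scene stay as the last step left them, time stands still between calls to the robot, and variables do not carry over. Pictures are saved under pics/ and viewed, at most 10 in all, crops included, and the job is handed in when it is done.

Besides the shell and the picture viewer there is one more tool, called after "Emit:" as a command line: name --argument value ..., lists and objects as JSON in quotes. drive_tool: Moves the arm, as the interface text tells. Its arguments: {"type":"object","properties":{"increments":{"type":"array","items":{"type":"number"}}},"required":["increments"]}

```bash
mkdir -p pics
cat > h.py <<'E'
from cell import env, eyes
import numpy as np, cv2
def pts(d,m,T):
    f=200/np.tan(np.radians(m["vfov"])/2)
    v,u=np.mgrid[:400,:640]
    P=np.stack([(u-m["cx"])/f*d,(v-m["cy"])/f*d,d,np.ones_like(d)],-1)
    return (P@np.asarray(T).T)[...,:3]
def look(n):
    im,d=eyes.snapshot(n); m=eyes.camera_model(n)
    return im,d,pts(d,m,np.linalg.inv(np.array(m["view"])))
E
python3 - <<'E'
from h import *
im,d,P=look("top"); cv2.imwrite("pics/top.png",im); np.savez("top.npz",im=im,d=d,P=P)
m=eyes.camera_model("top"); print(m)
im,d,P=look("side"); cv2.imwrite("pics/side.png",im)
print(env.state())
E
```

```text
{'vfov': 54.722977649381285, 'cx': 326.0133310644636, 'cy': 198.095870280391, 'view': array([[ 1.03455884e-02, -9.99946146e-01, -8.21080638e-04,
         2.65688974e-03],
       [-9.88157618e-01, -1.00979005e-02, -1.53109614e-01,
         5.58693063e-01],
       [ 1.53093078e-01,  2.39536614e-03, -9.88208871e-01,
         1.43753208e+00],
       [ 0.00000000e+00,  0.00000000e+00,  0.00000000e+00,
         1.00000000e+00]])}
{'clock': 0.1, 'joints': array([ 1.08229576e+00,  9.18182595e-02,  1.23176442e+00, -5.20011709e-06,
        1.81983068e+00, -5.67532056e-02]), 'joint_velocities': array([-9.94630079e-05, -2.40848748e-03, -1.04132064e-03,  1.28605555e-04,
       -1.36473588e-04, -3.61911350e-04]), 'effort': array([ 2.40999972e-03, -4.60217786e+01, -4.19217467e+01, -1.22807501e-05,
        1.06525232e-02,  4.75072090e-05]), 'tool_pos': array([0.25100083, 0.5447267 , 0.24894375]), 'tool_rot': array([-2.42695783e-04,  2.14201448e-01,  9.76789082e-01, -8.77407518e-04]), 'ft_force': array([0.20460812, 0.17856208, 0.55292601]), 'ft_torque': array([ 0.02208828,  0.026408  , -0.05198646]), 'grip_force': 0.0, 'gripper_width': 0.08521196616640372}
```

View pics/top.png

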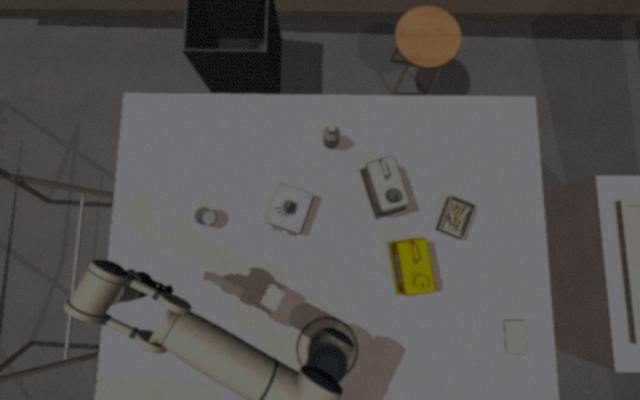

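The white canister is at about (388,185) with its cap near (394,196). The pump is at (290,207), the decoy at (413,265), the bottle at (331,136), the cup at (206,215) and the tub at (456,216).

Run:
```python
from h import *
z=np.load("top.npz"); im=z["im"];P=z["P"]
c=im[130:250,255:485]; c=cv2.convertScaleAbs(cv2.resize(c,None,fx=3.4,fy=3.4,interpolation=cv2.INTER_CUBIC),alpha=1.5)
cv2.imwrite("pics/crop.png",c)
X,Y,Z=P[...,0],P[...,1],P[...,2]
print("depth noise",Z[100:110,200:210].mean())
reg=np.zeros(Z.shape,bool); reg[150:225,355:415]=1
cap=reg&(Z>.178)&(Z<.195)
top=reg&(Z>.14)&(Z<.16)
reg2=np.zeros(Z.shape,bool); reg2[175:245,255:325]=1
bar=reg2&(Z>.105)&(Z<.13); box=reg2&(Z>.06)&(Z<.078)
for n,mk in dict(cap=cap,top=top,bar=bar,box=box).items():
    q=np.c_[X[mk],Y[mk]].astype(np.float32); v,u=np.where(mk)
    if len(q)<4: print(n,len(q)); continue
    print(n,len(q),"med",np.median(q,0),"z",np.median(Z[mk]),"px",u.mean(),v.mean(),"rect",cv2.minAreaRect(q))
```

```text
depth noise 5.880267854402099e-05
cap 190 med [ 0.56005347 -0.22043133] z 0.1845477787657147 px 391.7473684210526 186.61052631578949 rect ((0.5995591282844543, -0.20747187733650208), (0.1469363272190094, 0.042652543634176254), 25.07286834716797)
top 1284 med [ 0.6008029 -0.2088803] z 0.1492330824025785 px 387.4859813084112 183.154984423676 rect ((0.5997849106788635, -0.21343201398849487), (0.18896473944187164, 0.1086982861161232), 17.697072982788086)
bar 48 med [0.51500666 0.1454384 ] z 0.11661650331249485 px 288.3333333333333 206.375 rect ((0.5163741707801819, 0.14458738267421722), (0.014386359602212906, 0.0419791154563427), 68.1392822265625)
box 1436 med [0.5146272  0.14378044] z 0.06951932302103114 px 289.69150417827296 208.0807799442897 rect ((0.51710045337677, 0.14476962387561798), (0.13991175591945648, 0.16025659441947937), 71.3095932006836)
```

View pics/crop.png

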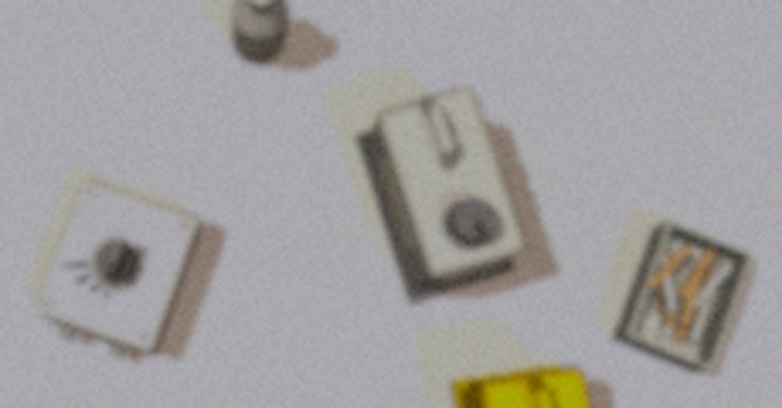

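```bash
cat >> h.py <<'E'
def plan(tx,ty,tz,psi):
    s=env.state(); w,x,y,z=s["tool_rot"]
    from scipy.spatial.transform import Rotation as R
    M=R.from_quat([x,y,z,w]).as_matrix(); p=s["tool_pos"]
    cur=np.arctan2(M[1,1],M[0,1]); d=M.T@(np.array([tx,ty,tz])-p)*100
    print("t",round(s["clock"],2),"pos",p.round(4),"psi",round(cur,3),"q6",round(s["joints"][5],2),"shift cm (now axes)",d.round(2),"turn",round(cur-psi,3),
      "F",s["ft_force"].round(1),"T",s["ft_torque"].round(2),"w",round(s["gripper_width"],4),"g",round(float(s["grip_force"]),1))
E
python3 - <<'E'
from h import *
z=np.load("top.npz"); P=z["P"]; X,Y,Z=P[...,0],P[...,1],P[...,2]
k=(np.hypot(X-.5522,Y+.2286)<.032)&(Z>.175)&(Z<.2)
q=np.c_[X[k],Y[k]].astype(np.float32); print(len(q),q.mean(0),cv2.minEnclosingCircle(q),Z[k].mean())
plan(.552,-.229,.24,-.6)
E
```

```text
137 [ 0.5517057  -0.22840871] ((0.5523964166641235, -0.22870202362537384), 0.023693790659308434) 0.18505782300724014
t 0.1 pos [0.251  0.5447 0.2489] psi 1.139 q6 -0.06 shift cm (now axes) [-59.72 -57.68   0.99] turn 1.739 F [0.2 0.2 0.6] T [ 0.02  0.03 -0.05] w 0.0852 g 0.0
```

Emit:
drive_tool --increments '[1, -3.5, -3.4, 0, 0, 1, -3.5, -3.4, 0, 0, 1, -3.5, -3.4, 0, 0, 1, -3.5, -3.4, 0, 0, 1, -3.5, -3.4, 0, 0]'

```text
clock: 0.6
tool_pos: [0.339, 0.3155, 0.2495]
tool_rot: [-0.0, 0.214, 0.977, -0.0]
ft_force: [0.8, -0.6, 0.1]
gripper_width: 0.0851
grip_force: 0.0
```

Emit:
drive_tool --increments '[1, -3.5, -3.4, 0, 0, 1, -3.5, -3.4, 0, 0, 1, -3.5, -3.4, 0, 0, 1, -3.5, -3.4, 0, 0, 1, -3.5, -3.4, 0, 0]'

```text
clock: 1.1
tool_pos: [0.4268, 0.0877, 0.2497]
tool_rot: [0.0, 0.214, 0.977, 0.0]
ft_force: [1.1, -0.1, -0.3]
gripper_width: 0.0852
grip_force: 0.0
```

Emit:
drive_tool --increments '[1, -3.5, -3.4, 0, 0, 1, -3.5, -3.4, 0, 0, 1, -3.5, -3.4, 0, 0, 0.75, -3.5, -3.4, 0, 0, 0.75, -3.5, -3.4, 0, 0]'

```text
clock: 1.6
tool_pos: [0.5147, -0.14, 0.2496]
tool_rot: [-0.0, 0.214, 0.977, 0.0]
ft_force: [0.4, 0.6, 0.6]
gripper_width: 0.0639
grip_force: 0.0
```

Emit:
drive_tool --increments '[0.75, 0, 0, 0, 0.15, 0.75, 0, 0, 0, 0.15, 0.75, 0, 0, 0, 0.15, 0.75, 0, 0, 0, 0.15, 0.75, 0, 0, 0, 0.15]'

```text
clock: 2.1
tool_pos: [0.5143, -0.1381, 0.2494]
tool_rot: [-0.001, 0.56, 0.829, -0.0]
ft_force: [0.6, -0.5, 0.8]
gripper_width: 0.0638
grip_force: 0.0
```

Emit:
drive_tool --increments '[0.75, 0, 0, 0, 0.15, 0.75, 0, 0, 0, 0.15, 0.75, 0, 0, 0, 0.15, 0.75, 0, 0, 0, 0.15, 0.75, 0, 0, 0, 0.15]'

```text
clock: 2.6
tool_pos: [0.5143, -0.1379, 0.2494]
tool_rot: [-0.0, 0.824, 0.566, -0.0]
ft_force: [0.2, -0.0, 0.6]
gripper_width: 0.0638
grip_force: 0.0
```

Emit:
drive_tool --increments '[0.75, 0, 0, 0, 0.12, 0.75, 0, 0, 0, 0.12, 0.75, 0, 0, 0, 0]'

```text
clock: 2.9
tool_pos: [0.5143, -0.1379, 0.2494]
tool_rot: [-0.0, 0.885, 0.466, -0.0]
ft_force: [0.6, -0.4, 0.5]
gripper_width: 0.0641
grip_force: 0.0
```

Run:
```python
from h import *
plan(.5522,-.2286,.24,-.6)
```

```text
t 2.9 pos [ 0.5143 -0.1379  0.2494] psi -0.602 q6 0.28 shift cm (now axes) [-5.33  8.26  0.94] turn -0.002 F [ 0.6 -0.4  0.5] T [-0.02 -0.01 -0.02] w 0.0641 g 0.0
```

Emit:
drive_tool --increments '[0.75, -2.67, 4.13, 0, 0, 0.75, -2.67, 4.13, 0, 0, 0.75, 0, 0, 0, 0, 0.75, 0, 0, 0, 0]'

```text
clock: 3.3
tool_pos: [0.5523, -0.2295, 0.2483]
tool_rot: [-0.001, 0.884, 0.467, -0.001]
ft_force: [-0.5, 1.1, 0.6]
gripper_width: 0.0638
grip_force: 0.0
```

Run:
```python
from h import *
plan(.5522,-.2286,.182,-.6)
s=env.state(); im,d=eyes.snapshot("wrist"); cv2.imwrite("pics/w1.png",im); m=eyes.camera_model("wrist"); print(m)
from scipy.spatial.transform import Rotation as R
w,x,y,z=s["tool_rot"]; T=np.eye(4); T[:3,:3]=R.from_quat([x,y,z,w]).as_matrix(); T[:3,3]=s["tool_pos"]
P=pts(d,m,T@m["hand_eye"]); X,Y,Z=P[...,0],P[...,1],P[...,2]
k=(np.hypot(X-.5522,Y+.2286)<.032)&(Z>.180)&(Z<.191)
q=np.c_[X[k],Y[k]].astype(np.float32); print(len(q),cv2.minEnclosingCircle(q),Z[k].mean(),q.min(0),q.max(0))
```

```text
t 3.3 pos [ 0.5523 -0.2295  0.2483] psi -0.6 q6 0.15 shift cm (now axes) [ 0.07 -0.04  6.63] turn -0.0 F [-0.5  1.1  0.6] T [ 0.07  0.02 -0.02] w 0.0638 g 0.0
{'vfov': 67.36702262977745, 'cx': 321.25497406632365, 'cy': 198.8335866989734, 'hand_eye': array([[-1.22015984e-03, -9.47380439e-01, -3.20107506e-01,
         8.06756872e-02],
       [ 9.99999232e-01, -1.22616368e-03, -1.82799272e-04,
         8.74925710e-05],
       [-2.19323741e-04, -3.20107483e-01,  9.47381207e-01,
        -1.22855785e-01],
       [ 0.00000000e+00,  0.00000000e+00,  0.00000000e+00,
         1.00000000e+00]])}
3139 ((0.5527176260948181, -0.229575976729393), 0.02340340055525303) 0.18473034699196245 [ 0.5297035  -0.25209323] [ 0.575916  -0.2064781]
```

View pics/w1.png

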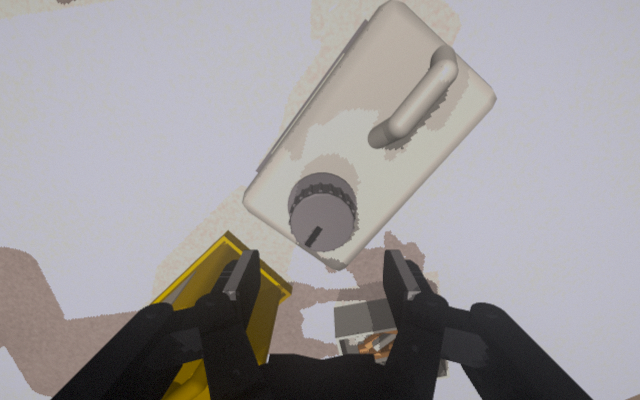

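The cap fits at (0.5526, −0.2293), which agrees with the top camera. Its black mark is at (313,238). I'll check the finger clearance to the decoy before going down.

Run:
```python
from h import *
z=np.load("top.npz"); P=z["P"]; im=z["im"].astype(int); X,Y,Z=P[...,0],P[...,1],P[...,2]
k=(im[...,2]-im[...,0]>50)&(Z>.1)&(Z<.25)&(X<.56)&(Y<-.1)
print(k.sum(),Z[k].max(),np.hypot(X[k]-.5526,Y[k]+.2293).min())
```

```text
1730 0.19217133433422462 0.1619372081588203
```

Emit:
drive_tool --increments '[0.75, 0, 0, 2.2, 0, 0.75, 0, 0, 2.2, 0, 0.75, 0, 0, 1.7, 0, 0.75, 0, 0, 0.5, 0]'

```text
clock: 3.75
tool_pos: [0.5516, -0.2274, 0.182]
tool_rot: [-0.001, 0.884, 0.467, -0.001]
ft_force: [-0.0, 0.5, -0.4]
gripper_width: 0.0644
grip_force: 0.0
```

Emit:
drive_tool --increments '[0.3, 0, 0, 0, 0, 0.3, 0, 0, 0, 0, 0.3, 0, 0, 0, 0, 0.3, 0, 0, 0, 0, 0.3, 0, 0, 0, 0]'

```text
clock: 4.25
tool_pos: [0.553, -0.2287, 0.1852]
tool_rot: [0.001, 0.885, 0.466, 0.001]
ft_force: [2.5, 0.7, 2.2]
gripper_width: 0.0424
grip_force: 63.1
```

Run:
```python
from h import *
plan(.5526,-.2293,.182,-.6)
```

```text
t 4.25 pos [ 0.553  -0.2287  0.1852] psi -0.601 q6 0.15 shift cm (now axes) [-0.07 -0.    0.32] turn -0.001 F [2.5 0.7 2.2] T [ 0.13 -0.29  0.07] w 0.0424 g 63.1
```

Emit:
drive_tool --increments '[0.3, 0, 0, 0, -0.12, 0.3, 0, 0, 0, -0.12, 0.3, 0, 0, 0, -0.12, 0.3, 0, 0, 0, -0.12, 0.3, 0, 0, 0, -0.12]'

```text
clock: 4.75
tool_pos: [0.5533, -0.2288, 0.1852]
tool_rot: [0.001, 0.706, 0.708, 0.001]
ft_force: [3.9, 0.1, 1.0]
gripper_width: 0.0418
grip_force: 63.3
```

Emit:
drive_tool --increments '[0.3, 0, 0, 0, -0.12, 0.3, 0, 0, 0, -0.12, 0.3, 0, 0, 0, -0.12, 0.3, 0, 0, 0, -0.12, 0.3, 0, 0, 0, -0.12]'

```text
clock: 5.25
tool_pos: [0.5536, -0.2288, 0.1852]
tool_rot: [0.002, 0.465, 0.885, 0.001]
ft_force: [5.5, 0.8, 0.7]
gripper_width: 0.0418
grip_force: 63.1
```

Emit:
drive_tool --increments '[0.3, 0, 0, 0, -0.12, 0.3, 0, 0, 0, -0.12, 0.3, 0, 0, 0, -0.12, 0.3, 0, 0, 0, -0.12]'

```text
clock: 5.65
tool_pos: [0.5538, -0.2286, 0.1852]
tool_rot: [0.002, 0.241, 0.971, 0.0]
ft_force: [7.1, 1.2, 1.3]
gripper_width: 0.0419
grip_force: 63.0
```

Run:
```python
from h import *
plan(.5526,-.2293,.182,1.7)
```

```text
t 5.65 pos [ 0.5538 -0.2286  0.1852] psi 1.084 q6 -1.53 shift cm (now axes) [ 0.07 -0.12  0.32] turn -0.616 F [7.1 1.2 1.3] T [ 0.15 -0.91 -0.1 ] w 0.0419 g 63.0
```

Emit:
drive_tool --increments '[0.3, 0, 0, 0, -0.1, 0.3, 0, 0, 0, -0.1, 0.3, 0, 0, 0, 0]'

```text
clock: 5.95
tool_pos: [0.5539, -0.2285, 0.1852]
tool_rot: [0.002, 0.144, 0.99, 0.0]
ft_force: [5.3, 2.0, 1.1]
gripper_width: 0.0418
grip_force: 63.3
```

Run:
```python
from h import *
plan(.5526,-.2293,.182,1.7)
```

```text
t 5.95 pos [ 0.5539 -0.2285  0.1852] psi 1.283 q6 -1.73 shift cm (now axes) [ 0.1  -0.12  0.32] turn -0.417 F [5.3 2.  1.1] T [ 0.1  -0.98  0.08] w 0.0418 g 63.3
```

Emit:
drive_tool --increments '[0.3, 0, 0, 0, -0.1, 0.3, 0, 0, 0, -0.1, 0.3, 0, 0, 0, 0]'

```text
clock: 6.25
tool_pos: [0.5539, -0.2283, 0.1852]
tool_rot: [0.002, 0.044, 0.999, -0.0]
ft_force: [5.9, 1.1, -0.0]
gripper_width: 0.0417
grip_force: 63.3
```

Run:
```python
from h import *
plan(.5526,-.2293,.182,1.7)
```

```text
t 6.25 pos [ 0.5539 -0.2283  0.1852] psi 1.483 q6 -1.93 shift cm (now axes) [ 0.12 -0.11  0.32] turn -0.217 F [ 5.9  1.1 -0. ] T [ 0.19 -1.09  0.11] w 0.0417 g 63.3
```

Emit:
drive_tool --increments '[0.3, 0, 0, 0, -0.08, 0.3, 0, 0, 0, -0.08, 0.3, 0, 0, 0, 0]'

```text
clock: 6.55
tool_pos: [0.5524, -0.2284, 0.1852]
tool_rot: [0.0, -0.035, 0.999, 0.0]
ft_force: [-1.1, 2.9, 5.2]
gripper_width: 0.0418
grip_force: 63.5
```

Run:
```python
from h import *
plan(.5526,-.2293,.182,1.7)
```

```text
t 6.55 pos [ 0.5524 -0.2284  0.1852] psi 1.64 q6 -2.09 shift cm (now axes) [-0.01 -0.09  0.32] turn -0.06 F [-1.1  2.9  5.2] T [0.48 0.19 0.11] w 0.0418 g 63.5
```

Emit:
drive_tool --increments '[0.3, 0, 0, 0, -0.08, 0.3, 0, 0, 0, -0.08, 0.3, 0, 0, 0, 0]'

```text
clock: 6.85
tool_pos: [0.5503, -0.2291, 0.1851]
tool_rot: [-0.002, -0.113, 0.994, 0.0]
ft_force: [-10.1, 2.0, 7.1]
gripper_width: 0.0421
grip_force: 64.0
```

Emit:
drive_tool --increments '[0.75, 0, 0, 0, 0, 0.75, 0, 0, 0, 0, 0.75, 0, 0, -2, 0, 0.75, 0, 0, -2.5, 0, 0.75, 0, 0, -2.5, 0]'

```text
clock: 7.35
tool_pos: [0.5523, -0.2288, 0.2542]
tool_rot: [-0.0, -0.113, 0.994, 0.0]
ft_force: [0.9, -0.8, -0.5]
gripper_width: 0.0639
grip_force: 0.0
```

```bash
cat >> h.py <<'E'
def wpts():
    from scipy.spatial.transform import Rotation as R
    s=env.state(); im,d=eyes.snapshot("wrist"); m=eyes.camera_model("wrist")
    w,x,y,z=s["tool_rot"]; T=np.eye(4); T[:3,:3]=R.from_quat([x,y,z,w]).as_matrix(); T[:3,3]=s["tool_pos"]
    return im,d,pts(d,m,T@m["hand_eye"]),T
E
python3 - <<'E'
from h import *
plan(.5526,-.2293,.25,1.7)
im,d,P,T=wpts(); cv2.imwrite("pics/w2.png",im)
k=(np.hypot(P[...,0]-.5526,P[...,1]+.2293)<.02)&(P[...,2]>.17)
g=im.max(2); dk=k&(g<45); print(k.sum(),dk.sum())
q=P[dk][:,:2]; c=q.mean(0)-[.5526,-.2293]; print("mark angle now",np.arctan2(c[1],c[0]),np.hypot(*c))
# same in first picture: mark px (313,238), pose psi -.6
m=eyes.camera_model("wrist"); f=200/np.tan(np.radians(m["vfov"])/2)
from scipy.spatial.transform import Rotation as R
T=np.eye(4);T[:3,:3]=R.from_quat([.884,.467,-.001,-.001]).as_matrix();T[:3,3]=[.5523,-.2295,.2483]
H=T@m["hand_eye"]; r=H[:3,:3]@[(313-m["cx"])/f,(238-m["cy"])/f,1]; p=H[:3,3]+r*(.186-H[2,3])/r[2]
c=p[:2]-[.5526,-.2293]; print("mark angle start",np.arctan2(c[1],c[0]),np.hypot(*c))
E
```

```text
t 7.35 pos [ 0.5523 -0.2288  0.2542] psi 1.798 q6 -2.25 shift cm (now axes) [-0.02 -0.06  0.42] turn 0.098 F [ 0.9 -0.8 -0.5] T [-0.02 -0.02  0.01] w 0.0639 g 0.0
7189 4063
mark angle now -2.890218508270219 0.012205214672622783
mark angle start -2.9326655004791586 0.010492065695789922
```

View pics/w2.png

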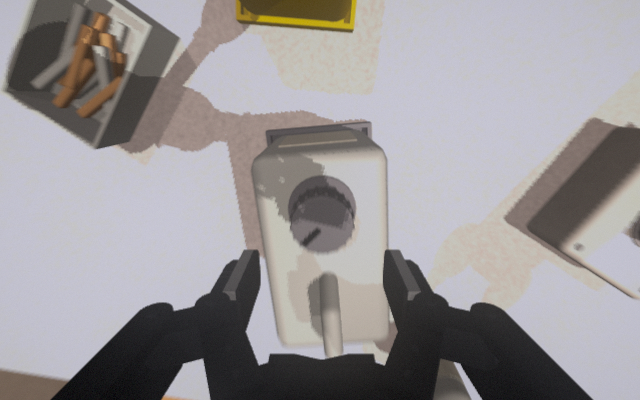

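The cap mark is now at (311,236) from centre (322,218). Relative to the gripper that is almost where it started, so the cap followed the turn. I'll measure the angle in both pictures.

Run:
```python
from h import *
from scipy.spatial.transform import Rotation as R
m=eyes.camera_model("wrist"); f=200/np.tan(np.radians(m["vfov"])/2)
for n,q,t in (("w1",[.884,.467,-.001,-.001],[.5523,-.2295,.2483]),("w2",[-.113,.994,0,0],[.5523,-.2288,.2542])):
    g=cv2.imread(f"pics/{n}.png").max(2)
    T=np.eye(4);T[:3,:3]=R.from_quat(q).as_matrix();T[:3,3]=t
    H=T@m["hand_eye"]; v,u=np.mgrid[:400,:640]
    r=np.stack([(u-m["cx"])/f,(v-m["cy"])/f,np.ones(u.shape)],-1)@H[:3,:3].T
    p=H[:3,3]+r*((.186-H[2,3])/r[...,2])[...,None]; o=p[...,:2]-[.5526,-.2293]; rad=np.hypot(o[...,0],o[...,1])
    k=rad<.018; th=np.median(g[k])*.6; dk=k&(g<th)&(v>222)
    c=o[dk]; w=c-c.mean(0); e=np.linalg.svd(w,full_matrices=False)[2][0]; e*=np.sign(e@c.mean(0))
    print(n,dk.sum(),th,c.mean(0),"line angle",np.arctan2(e[1],e[0]))
plan(.517,.1448,.25,1.245)
z=np.load("top.npz")
```

```text
w1 123 74.39999999999999 [-0.00965463 -0.00115127] line angle -2.7548811631900585
w2 36 60.599999999999994 [ 0.00980982 -0.00558536] line angle -0.5212466086691608
t 7.4 pos [ 0.5532 -0.2292  0.2599] psi 1.798 q6 -2.25 shift cm (now axes) [-4.89 37.26  0.85] turn 0.553 F [-1.7  1.4  2.6] T [-0.05  0.04  0.06] w 0.064 g 0.0
```

The cap turned 2.23 rad from about 0.08, so it is at its stop (about 2.3). Next is the dial.

Emit:
drive_tool --increments '[0.75, -0.6, 4.66, 0, 0, 0.75, -0.6, 4.66, 0, 0, 0.75, -0.6, 4.66, 0, 0, 0.75, -0.6, 4.66, 0, 0, 0.75, -0.6, 4.66, 0, 0]'

```text
clock: 7.9
tool_pos: [0.5286, 0.0067, 0.2537]
tool_rot: [0.0, -0.113, 0.994, -0.0]
ft_force: [1.0, 0.0, 0.8]
gripper_width: 0.0637
grip_force: 0.0
```

Emit:
drive_tool --increments '[0.75, -0.6, 4.66, 0, 0, 0.75, -0.6, 4.66, 0, 0, 0.75, -0.6, 4.66, 0, 0, 0.75, 0, 0, 2, 0.14, 0.75, 0, 0, 2, 0.14]'

```text
clock: 8.4
tool_pos: [0.5149, 0.1472, 0.2139]
tool_rot: [0.001, 0.027, 1.0, 0.0]
ft_force: [0.2, -0.3, 0.0]
gripper_width: 0.0641
grip_force: 0.0
```

Emit:
drive_tool --increments '[0.75, 0, 0, 2, 0.14, 0.75, 0, 0, 1, 0.13, 0.75, 0, 0, 0, 0, 0.75, 0, 0, 0, 0]'

```text
clock: 8.8
tool_pos: [0.5149, 0.1452, 0.1841]
tool_rot: [0.0, 0.159, 0.987, -0.0]
ft_force: [0.6, -0.8, 0.5]
gripper_width: 0.064
grip_force: 0.0
```

Run:
```python
from h import *
im,d,P,T=wpts(); cv2.imwrite("pics/w3.png",im)
X,Y,Z=P[...,0],P[...,1],P[...,2]
k=(np.hypot(X-.517,Y-.1448)<.032)&(Z>.109)&(Z<.125)
q=np.c_[X[k],Y[k]].astype(np.float32); print(len(q),Z[k].mean(),cv2.minAreaRect(q))
plan(.517,.1448,.103,1.245)
```

```text
1152 0.115400637706847 ((0.5171529650688171, 0.14511366188526154), (0.013540972024202347, 0.04400337487459183), 71.38334655761719)
t 8.85 pos [0.5152 0.1453 0.1848] psi 1.252 q6 -1.04 shift cm (now axes) [-0.18  0.01  8.18] turn 0.007 F [0.  0.8 0.3] T [-0.02 -0.01 -0.07] w 0.0641 g 0.0
```

View pics/w3.png

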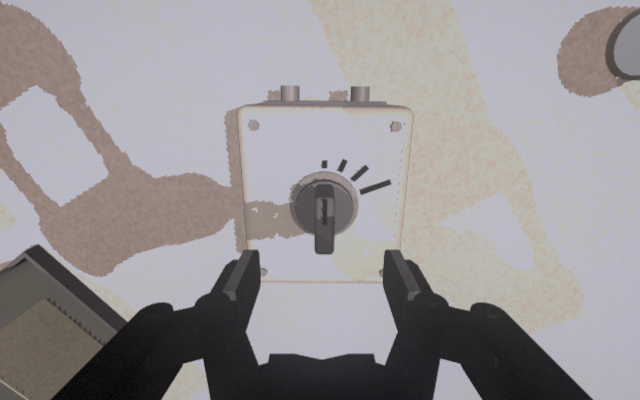

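The bar is at (322,215), centred at (0.5172, 0.1451) and aligned with the tool. The rest mark is at (324,163) and the longest at (375,187).

Emit:
drive_tool --increments '[0.75, -0.19, 0, 2.5, 0.005, 0.75, 0, 0, 2.5, 0, 0.75, 0, 0, 2, 0, 0.75, 0, 0, 1.1, 0, 0.75, 0, 0, 0, 0]'

```text
clock: 9.35
tool_pos: [0.5162, 0.1445, 0.102]
tool_rot: [-0.001, 0.162, 0.987, -0.0]
ft_force: [-0.5, -0.6, 0.4]
gripper_width: 0.064
grip_force: 0.0
```

Emit:
drive_tool --increments '[0, 0, 0, 0, 0, 0, 0, 0, 0, 0, 0, 0, 0, 0, 0, 0, 0, 0, 0, 0, 0, 0, 0, 0, 0]'

```text
clock: 9.85
tool_pos: [0.5177, 0.1461, 0.1046]
tool_rot: [0.002, 0.162, 0.987, 0.002]
ft_force: [3.2, 5.0, 1.3]
gripper_width: 0.0136
grip_force: 61.2
```

Run:
```python
from h import *
plan(.5172,.1451,.103,1.246-1.2)
```

```text
t 9.85 pos [0.5177 0.1461 0.1046] psi 1.245 q6 -1.03 shift cm (now axes) [ 0.02 -0.11  0.16] turn 1.199 F [3.2 5.  1.3] T [ 0.62 -0.24 -0.11] w 0.0136 g 61.2
```

Gripped. I'll turn it clockwise 1.22 rad in total.

Emit:
drive_tool --increments '[0, 0, 0, 0, 0.1, 0, 0, 0, 0, 0.1, 0, 0, 0, 0, 0.1, 0, 0, 0, 0, 0.1, 0, 0, 0, 0, 0.1]'

```text
clock: 10.35
tool_pos: [0.5178, 0.1464, 0.1046]
tool_rot: [0.001, 0.403, 0.915, 0.002]
ft_force: [3.6, 6.4, 1.7]
gripper_width: 0.0134
grip_force: 61.2
```

Emit:
drive_tool --increments '[0, 0, 0, 0, 0.1, 0, 0, 0, 0, 0.1, 0, 0, 0, 0, 0.1, 0, 0, 0, 0, 0.1, 0, 0, 0, 0, 0.1]'

```text
clock: 10.85
tool_pos: [0.518, 0.1466, 0.1047]
tool_rot: [0.001, 0.617, 0.787, 0.003]
ft_force: [4.7, 7.0, -0.7]
gripper_width: 0.0131
grip_force: 61.0
```

Emit:
drive_tool --increments '[0, 0, 0, 0, 0.1, 0, 0, 0, 0, 0.1, 0, 0, 0, 0, 0.02, 0, 0, 0, 0, 0, 0, 0, 0, 0, 0]'

```text
clock: 11.35
tool_pos: [0.5182, 0.1467, 0.1046]
tool_rot: [0.0, 0.698, 0.716, 0.003]
ft_force: [5.9, 7.0, 0.7]
gripper_width: 0.0132
grip_force: 61.0
```

Emit:
drive_tool --increments '[0, 0, 0, 0, 0, 0, 0, 0, 0, 0, 0, 0, 0, 0, 0, 0, 0, 0, 0, 0, 0, 0, 0, 0, 0]'

```text
clock: 11.85
tool_pos: [0.5182, 0.1467, 0.1047]
tool_rot: [0.0, 0.698, 0.716, 0.003]
ft_force: [4.7, 6.6, 0.0]
gripper_width: 0.0133
grip_force: 61.0
```

Run:
```python
from h import *
plan(.5172,.1451,.103,1.246-1.2)
im,d,P,T=wpts(); cv2.imwrite("pics/w4.png",im)
X,Y,Z=P[...,0],P[...,1],P[...,2]
k=(np.hypot(X-.517,Y-.1448)<.027)&(Z>.112)&(Z<.12)
q=np.c_[X[k],Y[k]].astype(np.float32); print(len(q),cv2.minAreaRect(q))
im,d,P=look("top"); cv2.imwrite("pics/top2.png",im)
z=np.load("top.npz"); print("change",[(n,float(np.abs(d-z["d"])[s].max())) for n,s in dict(bottle=np.s_[120:152,320:345],cup=np.s_[203:228,193:220],tub=np.s_[192:242,433:478]).items()])
```

```text
t 11.85 pos [0.5182 0.1467 0.1047] psi 0.026 q6 0.19 shift cm (now axes) [-0.15 -0.1   0.16] turn -0.02 F [4.7 6.6 0. ] T [ 1.01 -0.52  0.17] w 0.0133 g 61.0
3091 ((0.5178718566894531, 0.14563681185245514), (0.037594325840473175, 0.0385613888502121), 44.93702697753906)
change [('bottle', 1.5623879432678223), ('cup', 1.5233097076416016), ('tub', 1.529760718345642)]
```

View pics/w4.png

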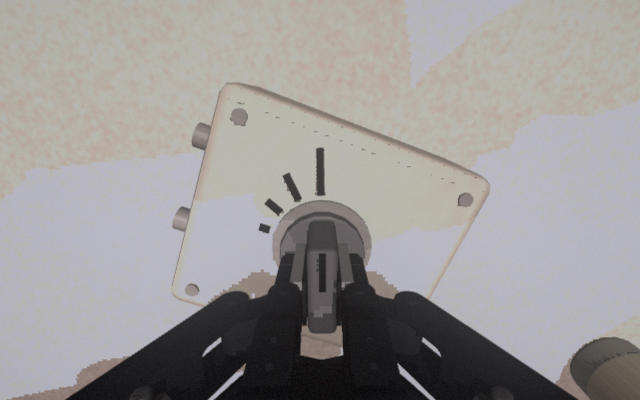

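The bar's pointer line at (322,272) is in line with the longest mark at (320,170), so the dial is on the third click with the fingers holding it. I'll hold a little longer and hand in.

Emit:
drive_tool --increments '[0, 0, 0, 0, 0, 0, 0, 0, 0, 0, 0, 0, 0, 0, 0, 0, 0, 0, 0, 0, 0, 0, 0, 0, 0]'

```text
clock: 12.45
tool_pos: [0.5182, 0.1467, 0.1046]
tool_rot: [0.0, 0.698, 0.716, 0.003]
ft_force: [4.9, 7.0, 0.8]
gripper_width: 0.0133
grip_force: 61.0
```

```bash
python3 -c "
from cell import env
print(env.finish_job())"
```

```text
the job is handed in; nothing more can be done
None
```

I handed the job in at 12.5 s, but no verdict came back: by my measurements the vent cap is at its stop (about 2.3 rad) and the fingers hold the dial on the third click (about 1.22 rad, 61 N grip); nothing suggested contact with the bottle, cup or tub, though my final camera comparison of them was inconclusive.

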